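# Seat the specimen and hold the reflector flap at its mark

### The arm

A 7-joint arm with a two-finger parallel gripper is mounted at the origin on a cart in front of the work surface, level with it; the furniture and walls round the work are solid. World frame = base frame: x ahead of the robot, y to its left, z up, the work surface at z = 0. Lengths are in m, angles in degrees, forces in N, time in s.
With the tool pointing down it reaches from about 0.425 to 0.8 m from the base axis. Payload 8.3 kg.
Tool frame: the origin (TCP) lies between the finger pads; the fingertips stand 17 mm ahead of it and the grasp point (between the pads) lies 2 mm behind it (arm.tcp_to_tips is the distance from the TCP to the fingertips, in m); z points along the fingers, y is the line along which they close (so a half turn about z gives the same grasp; the last joint's range is limited). The gripper opens to 85 mm and grips with 20 to 120 N. Pads are 22 mm wide; open, the fingers measure 114 mm over their backs; the gripper's body (76 mm by 85 mm) begins 54 mm behind the grasp point. The pads swing forward as they close: fully open they stand 13 mm farther back than shut.
Start: joints at [-71.156, 21.967, 0.94, 78.501, -0.361, 79.538, -2.664], TCP at [0.239, 0.578, 0.248] pointing down, gripper open.
Joint ranges: [-169.22, 169.22], [-14.56, 117.87], [-87.37, 89.26], [10.42, 133.3], [-82.24, 262.24], [0.94, 117.77], [-172.7, 172.7]. Speed limits (degrees/s): [136.94, 136.94, 172.46, 172.46, 180, 180, 180].

### API

Orientations are given as a 3x3 rotation matrix whose columns are the frame's x, y, z axes.
In Python, from station import read_state, optics, order, arm gives the robot as it stands. The module is installed in compiled form; this text tells all that it offers.
- The arm moves only by the shell command python3 -m handwheel 'ROWS' [FORCE]. ROWS is JSON, a list that holds one entry, the list of rows, each a list of 7 numbers: the shift along the tool's x, y, z in units of 0.02 m (1.0 is 0.02 m), then the turn, a rotation vector about the tool's x, y, z in units of 0.12 rad (1.0 is 0.12 rad), then the closure, from -1 (fully open) to 1 (shut). In form: [[[x, y, z, wx, wy, wz, grip], ...]]. A call has 1 to 12 rows; each row shifts and turns the commanded pose from where the row before left it, along the tool's axes as they then stand; what a row does not reach is not made up. A row lasts 1/8 s, in which the tool goes at most 62.5 mm and 10.7 degrees, less where a joint would pass 70% of its speed; a pose out of reach is approached as far as the arm can. A call with a number of a shift or a turn outside -1 to 1 is refused whole. A call with a gripper value outside its range is refused whole. The fingers move at their own pace and stop on an object; FORCE is the grip in N (left out, the last holds). Time passes only in rows, so rows that do not move let the fingers close. It gives the time, the measured TCP pose, the force, the opening and the grip force at its end, in the units of the state.
- read_state(): the state, without advancing time (a new reading comes with each control period).
- optics.capture(name): name is "scene" or "top" or "wrist"; returns the picture (480x640x3 uint8, red, green, blue); there is no depth.
- optics.camera_model(name): a dict with "mtx" (3x3 intrinsics, pixels), "view" (4x4, takes a point from world to camera coordinates); the wrist camera has in their place "T_tool_cam" (4x4, takes a point from camera to tool coordinates, whose origin is the TCP and whose axes are the flange's). Camera axes: x right, y down, z forward; pixel columns grow to the right and rows downward; lengths in m; the calibration is good to about 2 mm. The wrist camera is an equidistant fisheye: a pixel r from the principal point sees the ray r / f radians off the axis. A picture is of the moment at which its call begins: read the wrist's pose just before it. camera_model takes no time and is no camera call.
- order.close_job(): hands the job in; it is judged then, once.
Trained networks look in the newest picture that a camera, given by its name, has taken for a name from the list of things; names that differ only in an ending like _2 or _b are one class to them, and where a whole thing is asked for, a point or a joint stands for the part that bears it (a point fixed in the world has none). Each returns a list of dicts, best first, with "score" (0 to 1); they miss things now and then, are a little off and sometimes report something else, mostly with a low value. They report only what shows in the picture. A call takes as long as a camera call.
- optics.outline_of(thing, camera): "pixels" (480x640 bool, what is visible of it).
- optics.spot_point(thing, camera): "point" ([x, y, z] in m, in world coordinates, good to about 4 mm: a listed point, or the origin of a listed thing).
The state is a dict: "t": time; "q": joint angles; "joint_velocities": joint speeds; "effort": joint torques, N m; "tool_pos": TCP position; "orientation": TCP orientation; "contact_force": force on the tool from outside, world axes, zero at the start; "ft_torque": the same for the moment, N m; "width": finger opening in m; "grip_force": force on a finger pad.
Only numpy, scipy, OpenCV 4.12 (cv2) and the standard library are available. Lean on these libraries where they do the work, as an engineer would, in place of code of your own. Each camera call takes 0.05 s, during which the arm holds its last target. There are 200 camera calls.

### The job

Set the round mounted specimen, same face up, fully down in the round pocket of the inspection stand and let go of it. Then swing the stand's hinged reflector flap, which has a grip bar, up until it lines up with the pointer set on the protractor arc; the flap falls if let go, so finish while still holding it steady at that angle. Leave the pointer's setting and the other things on the worktop as they are.

Things in the scene. Friction and masses are not known exactly. Their poses are not given: they have to be found in the camera images.
- specimen: mounted metal specimen: a solid black cylinder (puck) 30 mm in diameter, 19 mm tall, about 28 g, standing flat on the worktop, a small metal face showing on top. Origin: centre of its underside, z up. A steel hexagonal nut and an open ring lie near it, in any order. A tall microscope stands behind and to the left of them, 0.6 m and more ahead of the robot's base: carry along the front edge.
- stand: inspection stand, fixed to the worktop, turned up to 0.15 rad either way: dark steel base plate 140 (x) x 250 (y) x 10 mm with a grey nest block on its right half, a hinged flap on its left half and an upright white protractor arc at the far side. Origin: under the base, below the middle of the hinge; x away from the robot, y to the left, z up.
- pocket (a point): centre of the floor of the round pocket, 21 mm above the worktop, axes as the stand's. The pocket is 33 mm wide, 7 mm deep, chamfered 1.5 mm; the nest block's top is 28 mm above the worktop. The specimen's underside ends here; it then stands 12 mm proud. A smaller square pocket (25 mm) in the same block, nearer the robot, is not used.
- hinge (a point): middle of the flap's hinge line, which runs along the stand's x axis, 45 mm above the worktop, between two lugs (53 mm either side, up to 54 mm high). The protractor arc, radius 75 mm about the hinge, from level on the left to upright, stands 68 mm beyond this point (5 mm thick, top 127 mm above the worktop). Axes as the stand's.
- flap (a joint): angle of the flap (rad): 0 = lying level to the left of the hinge (its start), grows as its free edge swings up; stops at 1.5. The hinge is almost frictionless: the flap (about 0.3 kg, aluminium plate 90 x 68 x 5 mm, white upper face) falls back when let go.
- bar (a point): middle of the flap's grip bar: round steel, 10 mm thick, parallel to the hinge and 115 mm from it; 70 mm clear between its two side arms, 38 mm free between bar and plate, 30 mm free under it when level. It swings with the flap about the hinge, toward the stand's -y as it rises. Axes: x along the bar, y from hinge to bar. The bar can turn within a pinching gripper.
- pointer (a joint): setting of the pointer on the protractor arc (rad), measured as the flap's angle is: they line up when both joints read the same. It differs from start to start (0.6 to 1.05); its clamp is stiff.
- pointer_tip (a point): outer tip of the pointer, a dark radial blade with a small black clamp knob on the near face of the protractor arc, 105 mm from the hinge line; axes turn with it: y along the blade, away from the hinge.
- hex_sample: bystander: hexagonal steel nut-like sample 24 x 27 x 13 mm, origin under its centre.
- ring_sample: bystander: steel ring 34 mm across, 10 mm tall, origin under its centre.
- check_weight: bystander: brass check weight with a knob, 30 mm across, 34 mm tall, origin under its centre.

How it is judged:
By the outcome, as a careful person would: the job done as asked, in the order asked, and still so for the second after the job is handed in, while the arm keeps its last pose, push and grip.
It also fails if it takes over 48 s, if anything falls off the work surface, if the arm or the gripper's body presses on something with over 40 N, if the wrist force passes 120 N, or if a joint passes its speed limit or range.

## Working session

There is one attempt and no reset: what is moved stays moved. The work goes in short steps, Python scripts to look and compute and a shell command to move; the robot and the scene stay as the last step left them, time stands still between calls to the robot, and variables do not carry over. Pictures are saved under pics/ and viewed, at most 12 in all, crops included, and the job is handed in when it is done.

```bash
mkdir -p pics
cat > h.py <<'E'
import numpy as np, cv2
from station import read_state, optics, order, arm
np.set_printoptions(precision=4, suppress=True)
def snap(cam,name): 
    im=optics.capture(cam); cv2.imwrite(f'pics/{name}.png',im[:,:,::-1]); return im
def spots(cam,things):
    for t in things:
        r=optics.spot_point(t,cam)
        print(cam,t,[(np.round(d['point'],4).tolist(),round(d['score'],2)) for d in r[:2]])
E
python3 - <<'E'
from h import *
s=read_state(); print(s['t'],s['tool_pos'],s['orientation'],s['width'])
for c in ['scene','top']:
    snap(c,c+'0'); spots(c,['specimen','stand','pocket','hinge','bar','pointer_tip','hex_sample','ring_sample','check_weight'])
    m=optics.camera_model(c); print(m['mtx'],m['view'])
E
```

```text
0.0 [0.2385 0.5772 0.2473] [[-0.9242  0.3818 -0.0007]
 [ 0.3818  0.9242 -0.0019]
 [-0.0001 -0.002  -1.    ]] 0.08525743970791351
scene specimen [([0.4411, -0.1898, 0.001], 0.63)]
scene stand [([0.4731, 0.096, -0.0006], 0.67)]
scene pocket [([0.5085, 0.0312, 0.0201], 0.56)]
scene hinge [([0.4745, 0.0973, 0.0468], 0.56), ([0.5025, -0.4513, 0.0007], 0.21)]
scene bar [([0.4678, 0.2079, 0.0468], 0.67)]
scene pointer_tip [([0.5328, 0.1761, 0.1172], 0.5)]
scene hex_sample [([0.4586, -0.3299, -0.0018], 0.56)]
scene ring_sample [([0.5031, -0.4528, 0.0031], 0.58)]
scene check_weight [([0.6032, -0.3686, -0.0028], 0.55)]
[[530.8452   0.     319.1649]
 [  0.     530.8452 238.983 ]
 [  0.       0.       1.    ]] [[ 0.6269 -0.7789 -0.0167 -0.3884]
 [-0.4666 -0.3582 -0.8087  0.2886]
 [ 0.624   0.5147 -0.588   0.9355]
 [ 0.      0.      0.      1.    ]]
top specimen [([0.4391, -0.1904, 0.0014], 0.64)]
top stand []
top pocket [([0.508, 0.0309, 0.0204], 0.9), ([0.5997, -0.3684, -0.0025], 0.29)]
top hinge [([0.4742, 0.0928, 0.0399], 0.6)]
top bar [([0.4719, 0.2136, 0.0431], 0.65)]
top pointer_tip [([0.4377, -0.1924, 0.0015], 0.54), ([0.5345, 0.1816, 0.1101], 0.35)]
top hex_sample [([0.4614, -0.325, 0.0034], 0.62)]
top ring_sample [([0.505, -0.4543, 0.003], 0.42)]
top check_weight [([0.6014, -0.3666, -0.0007], 0.46)]
[[557.2024   0.     318.0075]
 [  0.     557.2024 237.7488]
 [  0.       0.       1.    ]] [[-0.025  -0.9995 -0.021  -0.0411]
 [-0.9912  0.0275 -0.1291  0.5009]
 [ 0.1296  0.0176 -0.9914  1.4829]
 [ 0.      0.      0.      1.    ]]
```

View pics/scene0.png

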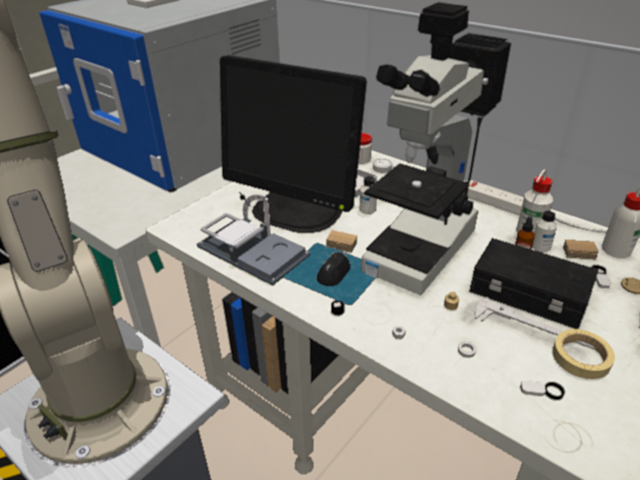

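View pics/top0.png

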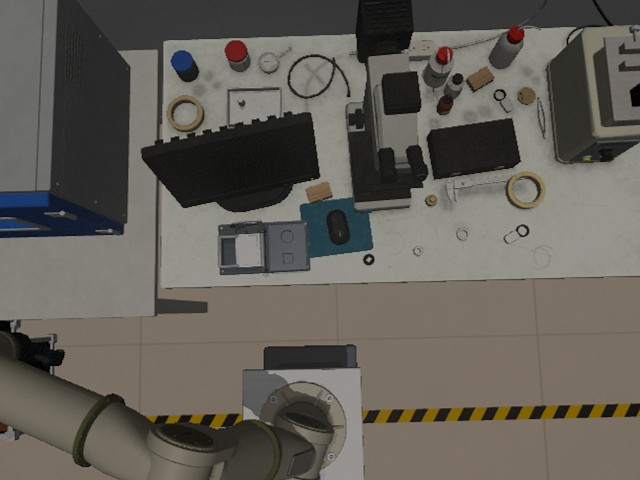

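```bash
python3 -c "
from h import *; print(arm.tcp_to_tips)"
python3 -m handwheel '[[[-1,0,0,0,0,-0.9,-0.3],[-1,0,0,0,0,-0.9,-0.3],[-1,0,0,0,0,-0.9,-0.3],[-1,0,0,0,0,-0.9,-0.3],[-1,-1,0,0,0,0,-0.3],[-1,-1,0,0,0,0,-0.3],[-1,-1,0,0,0,0,-0.3],[-1,-1,0,0,0,0,-0.3],[-1,-1,0,0,0,0,-0.3],[-1,-1,0,0,0,0,-0.3],[0,-1,0,0,0,0,-0.3],[0,-1,0,0,0,0,-0.3]]]'
```

```text
0.017
t: 2.5
tool_pos: [0.4426, 0.4037, 0.2482]
orientation: [[-0.999, -0.04, -0.0], [-0.04, 0.999, -0.0], [0.0, -0.0, -1.0]]
contact_force: [-0.3, 0.7, -0.1]
width: 0.0553
grip_force: 0.0
```

```bash
python3 -m handwheel '[[[0,-1,0,0,0,0,-0.3],[0,-1,0,0,0,0,-0.3],[0,-1,0,0,0,0,-0.3],[0,-1,0,0,0,0,-0.3],[0,-1,0,0,0,0,-0.3],[0,-1,0,0,0,0,-0.3],[0,-1,0,0,0,0,-0.3],[0,-1,0,0,0,0,-0.3],[0,-1,0,0,0,0,-0.3],[0,-1,0,0,0,0,-0.3],[0,-1,0,0,0,0,-0.3],[0,-1,0,0,0,0,-0.3]]]'
python3 - <<'E'
from h import *
s=read_state(); print(s['t'],s['tool_pos'],s['orientation'],s['width'])
snap('wrist','w0'); spots('wrist',['pocket','hinge','bar','pointer_tip','stand'])
print(optics.camera_model('wrist'))
E
```

```text
t: 4.0
tool_pos: [0.452, 0.1634, 0.2483]
orientation: [[-0.999, -0.04, -0.0], [-0.04, 0.999, -0.0], [0.0, -0.0, -1.0]]
contact_force: [1.1, 0.1, 0.5]
width: 0.0557
grip_force: 0.0
4.0 [0.452  0.1634 0.2483] [[-0.9992 -0.0402 -0.    ]
 [-0.0402  0.9992 -0.    ]
 [ 0.     -0.     -1.    ]] 0.05566819829585603
wrist pocket [([0.5061, 0.0325, 0.0197], 0.58)]
wrist hinge [([0.4708, 0.0942, 0.0441], 0.94), ([0.4423, -0.193, 0.0059], 0.58)]
wrist bar [([0.4653, 0.2122, 0.0435], 0.68)]
wrist pointer_tip [([0.5331, 0.1797, 0.1141], 0.87)]
wrist stand [([0.473, 0.0986, 0.001], 0.89)]
{'mtx': array([[371.6483,   0.    , 319.4055],
       [  0.    , 371.6483, 234.1681],
       [  0.    ,   0.    ,   1.    ]]), 'T_tool_cam': array([[-0.    , -0.962 , -0.2731,  0.0694],
       [ 1.    , -0.0003,  0.0007, -0.0021],
       [-0.0008, -0.2731,  0.962 , -0.1262],
       [ 0.    ,  0.    ,  0.    ,  1.    ]])}
```

View pics/w0.png

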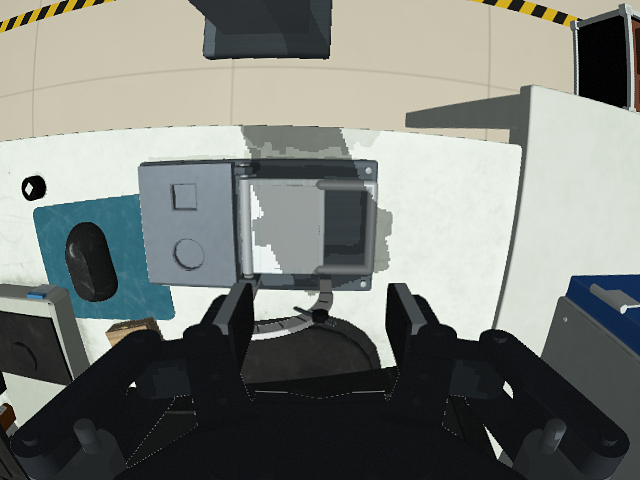

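```bash
cat >> h.py <<'E'
def wcam():
    s=read_state(); T=np.eye(4); T[:3,:3]=s['orientation']; T[:3,3]=s['tool_pos']
    m=optics.camera_model('wrist'); return T@m['T_tool_cam'], m['mtx']
def wray(px,W,K,z):
    d=np.array([(px[0]-K[0,2])/K[0,0],(px[1]-K[1,2])/K[1,1]]); r=np.hypot(*d)
    v=W[:3,:3]@np.r_[d/r*np.sin(r),np.cos(r)]; o=W[:3,3]; return o+v*(z-o[2])/v[2]
def wproj(P,W,K):
    p=W[:3,:3].T@(np.asarray(P)-W[:3,3]); th=np.arctan2(np.hypot(p[0],p[1]),p[2]); u=p[:2]/np.hypot(*p[:2])*th
    return K[0,0]*u+K[:2,2]
E
python3 - <<'E'
from h import *
W,K=wcam()
print('pocket',wray((189,254),W,K,.028))
for n,p,z in [('nest corner nearL',(138,163),.028),('nest far left',(149,283),.028),('plate far right',(376,290),.01),('nest-near right',(232,163),.028),('nest far right',(236,287),.028),('base near right',(378,161),.01),('base nearleft',(139,162),.01)]: print(n,wray(p,W,K,z))
E
python3 -m handwheel '[[[0,-1,0,0,0,0,-0.3],[0,-1,0,0,0,0,-0.3],[0,-1,0,0,0,0,-0.3],[0,-1,0,0,0,0,-0.3],[0,-1,0,0,0,0,-0.3],[0,-1,0,0,0,0,-0.3],[0,-1,0,0,0,0,-0.3],[0.2,-1,0,0,0,0,-0.3],[0.2,-1,0,0,0,0,-0.3],[0.2,-1,0,0,0,0,-0.3],[0.2,-1,0,0,0,0,-0.3],[0.2,-1,0,0,0,0,-0.3]]]'
python3 -m handwheel '[[[0.2,-1,0.8,0,0,0,-0.3],[0.1,-1,1,0,0,0,-0.3],[0,-1,1,0,0,0,-0.3],[0,-1,1,0,0,0,-0.3],[0,-1,1,0,0,0,-0.3],[0,-0.7,1,0,0,0,-0.3],[0,0,0.6,0,0,0,-0.3],[0,0,0,0,0,0,-0.3]]]'
python3 - <<'E'
from h import *
snap('wrist','w1'); W,K=wcam(); spots('wrist',['specimen'])
m=optics.outline_of('specimen','wrist')
for d in m[:2]:
    ys,xs=np.where(d['pixels']); print(d['score'],xs.min(),xs.max(),ys.min(),ys.max(),xs.mean(),ys.mean())
    c=np.array([xs.min()+xs.max(),ys.min()+ys.max()])/2
    print(wray((xs.mean(),ys.mean()),W,K,.0095))
    # fit silhouette by model
    t=np.linspace(0,2*np.pi,60)
    from scipy.optimize import minimize
    def cost(p):
        P=np.array([wproj([p[0]+.015*np.cos(a),p[1]+.015*np.sin(a),z],W,K) for z in(0,.019) for a in t]).astype(np.float32)
        h=np.zeros((480,640),np.uint8); cv2.fillConvexPoly(h,cv2.convexHull(P).round().astype(np.int32),1)
        return np.sum((h>0)!=d['pixels'])
    x0=wray((xs.mean(),ys.mean()),W,K,.0095)[:2]
    g=[(cost(x0+np.array([i,j])*.001),i,j) for i in range(-8,9) for j in range(-8,9)]
    b=min(g); print(b,x0+np.array(b[1:])*.001)
E
```

```text
pocket [0.5075 0.0319 0.028 ]
nest corner nearL [ 0.4138 -0.0209  0.028 ]
nest far left [ 0.544 -0.019  0.028]
plate far right [0.5462 0.229  0.01  ]
nest-near right [0.4143 0.0793 0.028 ]
nest far right [0.5412 0.081  0.028 ]
base near right [0.4087 0.2197 0.01  ]
base nearleft [ 0.4144 -0.029   0.01  ]
t: 5.8
tool_pos: [0.4418, -0.0757, 0.2483]
orientation: [[-0.999, -0.042, 0.0], [-0.042, 0.999, -0.0], [-0.0, -0.0, -1.0]]
contact_force: [-0.1, 0.3, 1.0]
width: 0.0553
grip_force: 0.0
t: 6.8
tool_pos: [0.44, -0.1888, 0.1195]
orientation: [[-0.999, -0.042, -0.002], [-0.042, 0.999, 0.001], [0.002, 0.001, -1.0]]
contact_force: [-0.3, 0.7, 0.7]
width: 0.0558
grip_force: 0.0
wrist specimen [([0.4396, -0.1931, -0.0016], 0.86)]
0.71 292 338 215 264 315.09597855227884 239.1662198391421
[ 0.4419 -0.1937  0.0095]
(np.int64(112), -1, 0) [ 0.4409 -0.1937]
```

```bash
python3 -m handwheel '[[[0,-0.2,0.9,0,0,0,-0.3],[0,0,1,0,0,0,-0.3],[0,0,1,0,0,0,-0.3],[0,0,1,0,0,0,-0.3],[0,0,0.5,0,0,0,-0.3],[0,0,0.25,0,0,0,-0.3],[0,0,0,0,0,0,-0.3],[0,0,0,0,0,0,0.6],[0,0,0,0,0,0,0.8],[0,0,0,0,0,0,0.8],[0,0,0,0,0,0,0.8],[0,0,0,0,0,0,0.8]]]' 40
```

```text
t: 8.45
tool_pos: [0.4408, -0.1942, 0.0281]
orientation: [[-0.999, -0.04, 0.001], [-0.04, 0.999, -0.0], [-0.001, -0.0, -1.0]]
contact_force: [-1.4, 0.2, 4.8]
width: 0.0273
grip_force: 39.0
```

Run:
```python
from h import *
im=snap('wrist','w2'); cv2.imwrite('pics/w2c.png',cv2.resize(im[150:400,170:470,::-1],None,fx=2.2,fy=2.2))
print(read_state()['contact_force'])
```

```text
[-0.9946 -0.288   5.921 ]
```

View pics/w2c.png

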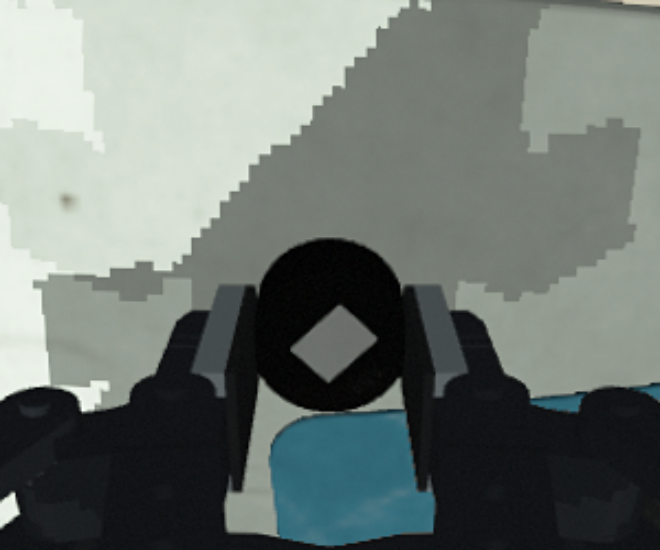

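```bash
python3 - <<'E'
from h import *
W,K=wcam(); print(wray((320,297.7),W,K,.019), [wproj([.4408+dx,-.194+dy,.019],W,K) for dx,dy in((.015,0),(-.015,0),(0,.015),(0,-.015))])
E
python3 -m handwheel '[[[0,0,-0.4,0,0,0,0.8],[0,0,-1,0,0,0,0.8],[0,0,-1,0,0,0,0.8],[0,0,-1,0,0,0,0.8],[0,0,-1,0,0,0,0.8],[0,1,-0.6,0,0,0,0.8],[0,1,0,0,0,0,0.8],[0,1,0,0,0,0,0.8],[0,1,0,0,0,0,0.8],[0,1,0,0,0,0,0.8],[0,1,0,0,0,0,0.8],[0,1,0,0,0,0,0.8]]]'
```

```text
[ 0.4365 -0.1962  0.019 ] [array([323.2407, 338.3498]), array([326.6233, 273.234 ]), array([361.489 , 308.2315]), array([288.0455, 305.7876])]
t: 10.0
tool_pos: [0.4347, -0.0537, 0.1279]
orientation: [[-0.999, -0.04, 0.001], [-0.04, 0.999, -0.0], [-0.001, -0.0, -1.0]]
contact_force: [0.7, -0.3, 0.1]
width: 0.0279
grip_force: 39.4
```

```bash
python3 -m handwheel '[[[-0.9,0.2,0,0,0,0,0.8],[-0.9,0.2,0,0,0,0,0.8],[-0.9,0,0,0,0,0,0.8],[-0.9,0,0,0,0,0,0.8],[0,0,0,0,0,0,0.8],[0,0,0,0,0,0,0.8]]]'
python3 - <<'E'
from h import *
im=snap('wrist','w3'); W,K=wcam(); s=read_state(); print(s['tool_pos'])
np.save('W3.npy',W)
spots('wrist',['pocket','specimen','pointer_tip','hinge','bar'])
spots('top',[]) 
cv2.imwrite('pics/w3c.png',cv2.resize(im[130:400,170:570,::-1],None,fx=2,fy=2,interpolation=cv2.INTER_CUBIC))
E
```

```text
t: 10.75
tool_pos: [0.5057, -0.0435, 0.1273]
orientation: [[-0.999, -0.04, -0.001], [-0.04, 0.999, -0.0], [0.001, -0.0, -1.0]]
contact_force: [1.1, 0.9, -0.0]
width: 0.0275
grip_force: 39.5
[ 0.5056 -0.0435  0.1274]
wrist pocket [([0.5064, 0.0313, 0.0214], 0.8)]
wrist specimen [([0.5046, -0.046, 0.0979], 0.89)]
wrist pointer_tip []
wrist hinge [([0.4726, 0.0959, 0.042], 0.85)]
wrist bar []
```

View pics/w3c.png

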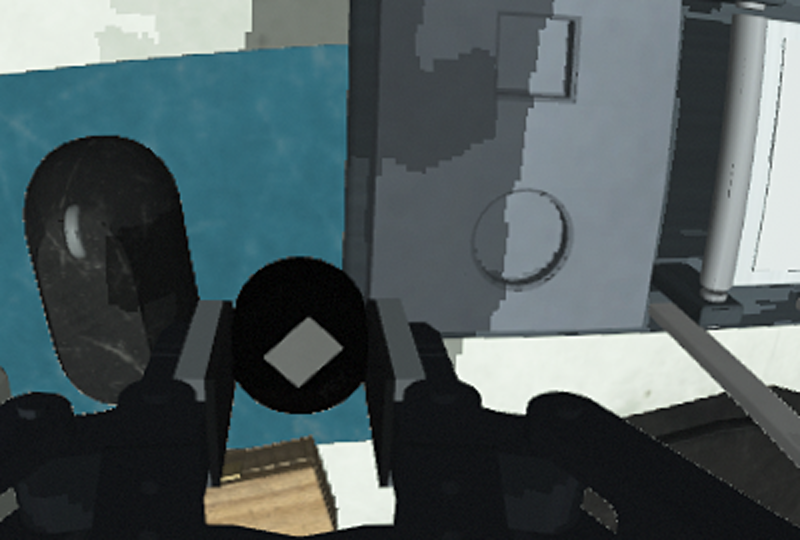

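Run:
```python
from h import *
W=np.load('W3.npy'); K=optics.camera_model('wrist')['mtx']; 
print('pocket',wray((431,250),W,K,.0275))
print('diamond',wray((321.5,306),W,K,.1183),wray((321.5,306),W,K,.1163))
for c in ([.5056,-.0435],[.505,-.0455]):
  print([wproj([c[0]+.015*a,c[1]+.015*b,.1183],W,K) for a,b in((1,0),(0,1),(0,-1))])
```

```text
pocket [0.5084 0.0285 0.0275]
diamond [ 0.505  -0.0447  0.1183] [ 0.506  -0.0446  0.1163]
[array([322.735 , 338.5613]), array([360.9731, 308.4065]), array([287.4973, 305.9678])]
[array([318.0691, 337.2188]), array([356.2422, 307.0041]), array([282.6083, 304.4305])]
```

```bash
python3 -m handwheel '[[[0,0.5,0.5,0,0,0,0.8],[0,0,0.9,0,0,0,0.8],[0,0,0.9,0,0,0,0.8],[0,0,0.7,0,0,0,0.8],[0,0,0,0,0,0,0.8],[0,0,0,0,0,0,0.8]]]'
python3 - <<'E'
from h import *
s=read_state(); im=snap('wrist','w4'); W,K=wcam(); print(s['tool_pos'])
np.save('W4.npy',W)
spots('wrist',['pocket','specimen'])
cv2.imwrite('pics/w4c.png',cv2.resize(im[170:370,240:540,::-1],None,fx=2.6,fy=2.6,interpolation=cv2.INTER_CUBIC))
E
```

```text
t: 11.8
tool_pos: [0.5062, -0.0332, 0.0676]
orientation: [[-0.999, -0.04, 0.0], [-0.04, 0.999, -0.0], [-0.0, -0.0, -1.0]]
contact_force: [0.6, -0.8, -0.6]
width: 0.0276
grip_force: 39.5
[ 0.5062 -0.0332  0.0676]
wrist pocket []
wrist specimen [([0.5054, -0.0357, 0.0401], 0.75)]
```

View pics/w4c.png

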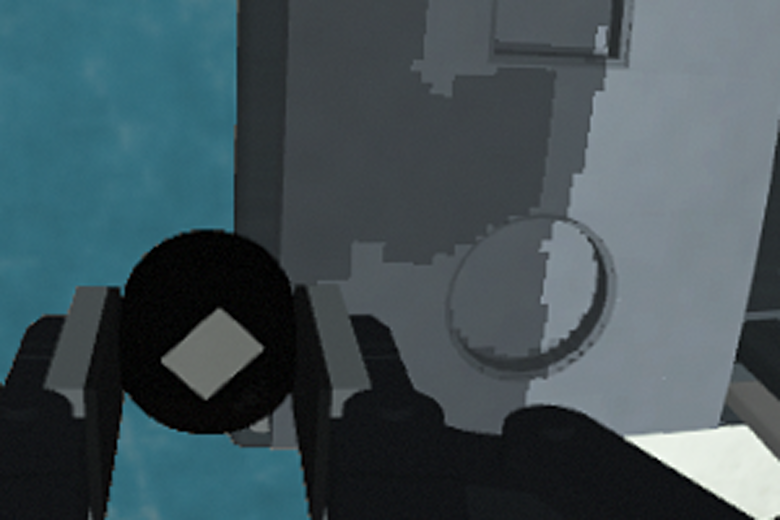

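Run:
```python
from h import *
W=np.load('W4.npy'); K=optics.camera_model('wrist')['mtx']; z=.0676-.009
t=np.linspace(0,2*np.pi,90)
def ext(c,r,z): 
    P=np.array([wproj([c[0]+r*np.cos(a),c[1]+r*np.sin(a),z],W,K) for a in t]); return P.min(0),P.max(0)
from scipy.optimize import least_squares
def fs(c):
    lo,hi=ext(c,.015,z); return [(lo[0]+hi[0])/2-319.8, hi[1]-336.9]
def fp(c):
    lo,hi=ext(c,.018,.028); return [lo[0]-411.5,hi[0]-477.7,lo[1]-251.9,hi[1]-316.2]
a=least_squares(fs,[.506,-.033],x_scale=.01,diff_step=1e-4).x; b=least_squares(fp,[.508,.03],x_scale=.01,diff_step=1e-4); print(a,b.x,b.fun,b.x-a, b.x-a+[.5062,-.0332])
```

```text
[ 0.5058 -0.0352] [0.5087 0.0288] [ 0.0723 -0.0701 -0.2373  0.2711] [0.0029 0.064 ] [0.5091 0.0308]
```

```bash
python3 -m handwheel '[[[-0.07,0.8,0,0,0,0,0.8],[-0.1,0.8,0,0,0,0,0.8],[-0.1,0.8,0,0,0,0,0.8],[0,0.5,0,0,0,0,0.8],[0,0.3,0,0,0,0,0.8],[0,0,0,0,0,0,0.8],[0,0,0.3,0,0,0,0.8],[0,0,0.2,0,0,0,0.8],[0,0,0.1,0,0,0,0.8],[0,0,0.1,0,0,0,0.8],[0,0,0,0,0,0,0.8]]]'
```

```text
t: 13.32
tool_pos: [0.5087, 0.0309, 0.0531]
orientation: [[-0.999, -0.04, -0.0], [-0.04, 0.999, -0.0], [0.0, -0.0, -1.0]]
contact_force: [-0.5, 0.4, 0.5]
width: 0.0275
grip_force: 39.5
```

```bash
python3 -m handwheel '[[[0,0,0.1,0,0,0,0.8],[0,0,0.1,0,0,0,0.8],[0,0,0,0,0,0,0.8]]]'
```

```text
t: 13.7
tool_pos: [0.5088, 0.0309, 0.0492]
orientation: [[-0.999, -0.04, -0.0], [-0.04, 0.999, -0.0], [0.0, -0.0, -1.0]]
contact_force: [-0.5, 0.9, 0.2]
width: 0.0278
grip_force: 39.6
```

```bash
python3 -m handwheel '[[[0,0,0.05,0,0,0,0.8],[0,0,0,0,0,0,0.15],[0,0,0,0,0,0,0.0],[0,0,0,0,0,0,-0.1],[0,0,-0.3,0,0,0,-0.1],[0,0,-1,0,0,0,-0.1],[0,0,-1,0,0,0,-0.1],[0,0,-1,0,0,0,-0.1],[0,0,-1,0,0,0,-0.1],[0.9,-0.5,-1,0,0,0,-0.1],[0.9,-0.5,-0.5,0,0,0,-0.1],[0,0,0,0,0,0,-0.1]]]'
python3 - <<'E'
from h import *
s=read_state(); im=snap('wrist','w5'); W,K=wcam(); np.save('W5.npy',W); print(s['tool_pos'])
spots('wrist',['specimen','pocket','pointer_tip','hinge','bar'])
cv2.imwrite('pics/w5c.png',cv2.resize(im[100:400,200:600,::-1],None,fx=2,fy=2,interpolation=cv2.INTER_CUBIC))
E
```

```text
t: 15.2
tool_pos: [0.4735, 0.0088, 0.1655]
orientation: [[-0.999, -0.039, 0.002], [-0.039, 0.999, 0.001], [-0.002, 0.001, -1.0]]
contact_force: [-0.6, -0.5, 0.4]
width: 0.0473
grip_force: 0.0
[0.4735 0.0088 0.1655]
wrist specimen [([0.5125, 0.0275, 0.0198], 0.56)]
wrist pocket []
wrist pointer_tip [([0.5331, 0.1795, 0.1149], 0.94)]
wrist hinge [([0.4706, 0.0964, 0.0435], 0.96)]
wrist bar [([0.4675, 0.2094, 0.0428], 0.77)]
```

View pics/w5c.png

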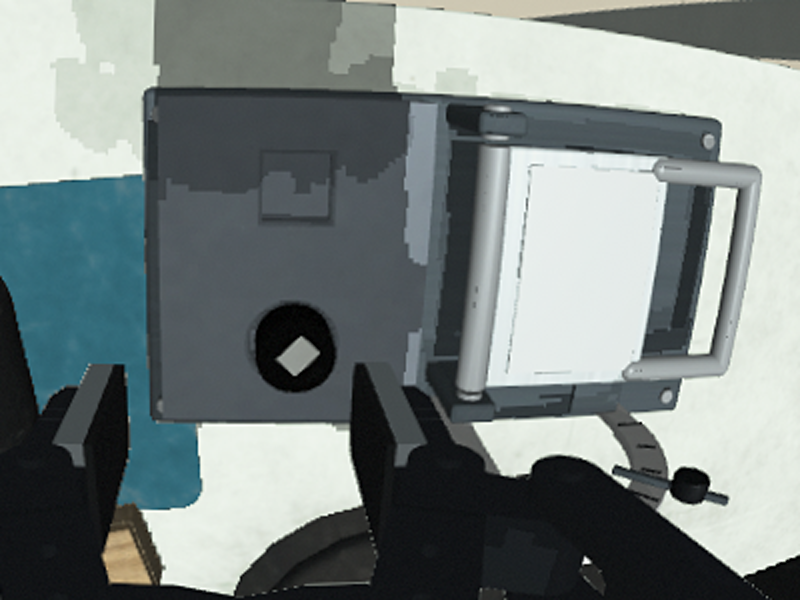

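```bash
python3 -m handwheel '[[[0.9,0.5,-0.6,0,0,0,-0.1],[0.8,1,-0.6,0,0,0,-0.1],[0,1,0,0,-1,0,-0.1],[0,1,0,0,-1,0,-0.1],[0,1,0,0,-1,0,-0.1],[0,1,0,0,-1,0,-0.1],[0,1,0,0,-1,0,-0.1],[0,0,0,0,0,0,-0.1],[0,0,0,0,0,0,-0.1]]]'
python3 - <<'E'
from h import *
s=read_state(); im=snap('wrist','w6'); W,K=wcam(); np.save('W6.npy',W); print(s['tool_pos'],W)
spots('wrist',['pocket','pointer_tip','hinge','bar','stand'])
for p in ([.472,.0955,.045],[.533,.1795,.1145],[.467,.211,.045]): print(wproj(p,W,K))
cv2.imwrite('pics/w6c.png',cv2.resize(im[60:360,140:540,::-1],None,fx=2,fy=2,interpolation=cv2.INTER_CUBIC))
E
```

```text
t: 16.62
tool_pos: [0.4412, 0.1343, 0.1803]
orientation: [[-0.846, -0.038, 0.531], [-0.033, 0.999, 0.018], [-0.532, -0.002, -0.847]]
contact_force: [-0.7, -0.2, -0.3]
width: 0.0475
grip_force: 0.0
[0.4412 0.1343 0.1803] [[-0.0368  0.6689  0.7424  0.3159]
 [ 0.9993  0.0255  0.0266  0.1275]
 [-0.0012  0.7429 -0.6694  0.2505]
 [ 0.      0.      0.      1.    ]]
wrist pocket [([0.5052, 0.0297, 0.0207], 0.93)]
wrist pointer_tip [([0.5333, 0.1784, 0.114], 0.78)]
wrist hinge [([0.4719, 0.0943, 0.0436], 0.72)]
wrist bar [([0.4678, 0.2108, 0.044], 0.89)]
wrist stand [([0.4729, 0.0969, 0.002], 0.7)]
[265.305 163.355]
[382.7458 299.493 ]
[429.8048 164.2313]
```

View pics/w6c.png

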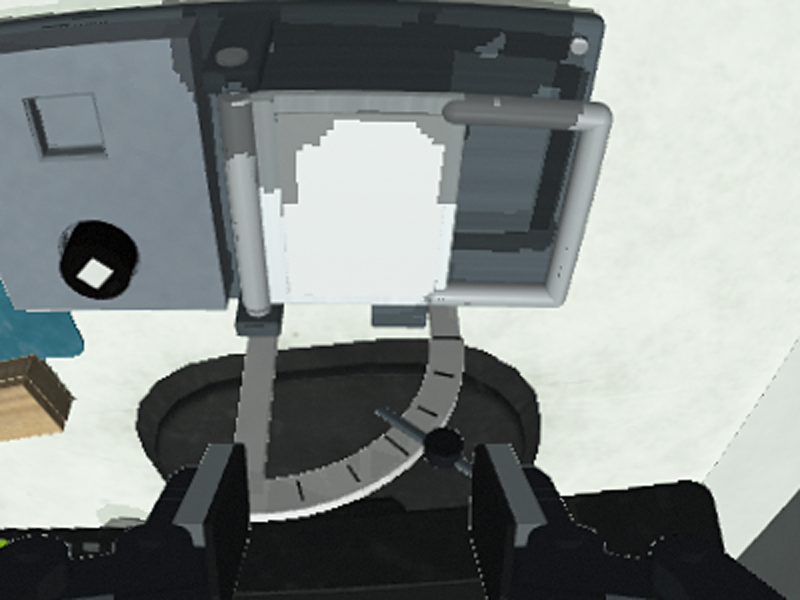

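Run:
```python
from h import *
W=np.load('W6.npy'); K=optics.camera_model('wrist')['mtx']
yaw=.04; ex=np.array([np.cos(yaw),np.sin(yaw),0]); ey=np.array([-np.sin(yaw),np.cos(yaw),0]); H=np.array([.4725,.0955,.045])
def hit(cx,cy,xs):
    px=(140+cx/2,60+cy/2); d=np.array([(px[0]-K[0,2])/K[0,0],(px[1]-K[1,2])/K[1,1]]); r=np.hypot(*d)
    v=W[:3,:3]@np.r_[d/r*np.sin(r),np.cos(r)]; o=W[:3,3]; q=o+v*((H+ex*xs-o)@ex)/(v@ex)-H
    return np.array([q@ey,q[2]])*1000
for n,x,y in [('t0',447,338),('t1',443,374.5),('t2',427,411),('t3',398,446),('t4',353,473.5),('t5',300,491),('in',379,409),('mid',410,431),('knob',443,447),('tip',470,472)]:
    a=hit(x,y,.066); b=hit(x,y,.063); print(n,a,np.hypot(*a),np.degrees(np.arctan2(a[1],a[0])),' | ',np.degrees(np.arctan2(b[1],b[0])))
```

```text
t0 [73.2439  0.6018] 73.24634760949293 0.47077003175976617  |  2.660321185895726
t1 [70.1583 19.9975] 72.95263873055639 15.909384783741205  |  17.894891589323706
t2 [62.8572 37.801 ] 73.34809143493405 31.021844157304987  |  32.658811128522316
t3 [51.4928 53.6004] 74.32699665943264 46.148889542362724  |  47.32741441262788
t4 [35.349  65.3013] 74.25510006709659 61.57236198827476  |  62.2292781828904
t5 [17.0533 72.603 ] 74.57892346505022 76.78172262979228  |  76.88099846168718
in [44.9039 36.7639] 58.03400803840222 39.30805180057751  |  41.07054187473596
mid [56.097  46.9607] 73.15865850126058 39.9338404204943  |  41.32405238448188
knob [67.7615 54.199 ] 86.7707268601727 38.65455805569501  |  39.864307834504025
tip [76.6743 65.0944] 100.5794570120225 40.33035479869574  |  41.34112513375511
```

```bash
python3 -m handwheel '[[[0,0.8,0,0,0.94,0,0.1],[0,0.8,0,0,0.94,0,0.1],[0,0.8,0,0,0.94,0,0.1],[0,0.8,0,0,0.93,0,0.1],[0,0.7,0,0,0.93,0,0.1],[0,0,0,0,0,0,0.1],[0,0,0,0,0,0,0.1]]]'
```

```text
t: 17.8
tool_pos: [0.4386, 0.2127, 0.1807]
orientation: [[-0.999, -0.038, 0.003], [-0.038, 0.999, -0.001], [-0.003, -0.002, -1.0]]
contact_force: [-0.1, 0.4, -0.4]
width: 0.0381
grip_force: 0.0
```

```bash
python3 -m handwheel '[[[-0.8,0,1,0,0,0,0.1],[-0.65,-0.1,1,0,0,0,0.1],[0,0,1,0,0,0,0.1],[0,0,1,0,0,0,0.1],[0,0,1,0,0,0,0.1],[0,0,0,0,0,0,0.1],[0,0,0,0,0,0,0.1]]]'
python3 - <<'E'
from h import *
s=read_state(); im=snap('wrist','w7'); print(s['tool_pos'])
spots('wrist',['bar','hinge'])
cv2.imwrite('pics/w7c.png',im[150:450,120:520,::-1])
E
```

```text
t: 18.68
tool_pos: [0.4683, 0.2123, 0.0824]
orientation: [[-0.999, -0.038, 0.004], [-0.038, 0.999, -0.0], [-0.004, -0.0, -1.0]]
contact_force: [-0.3, 0.0, 0.4]
width: 0.0386
grip_force: 0.0
[0.4683 0.2123 0.0824]
wrist bar [([0.4678, 0.2092, 0.0433], 0.92)]
wrist hinge [([0.4709, 0.0976, 0.043], 0.57)]
```

View pics/w7c.png

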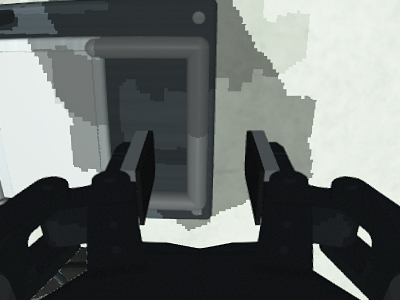

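```bash
python3 -m handwheel '[[[0,0,0.9,0,0,0,0.1],[0,0,0.7,0,0,0,0.1],[0,0,0.32,0,0,0,0.1],[0,0,0,0,0,0,0.1],[0,0,0,0,0,0,0.6],[0,0,0,0,0,0,0.9],[0,0,0,0,0,0,1],[0,0,0,0,0,0,1],[0,0,0,0,0,0,1]]]' 50
```

```text
t: 19.95
tool_pos: [0.4687, 0.2112, 0.0434]
orientation: [[-0.999, -0.037, 0.003], [-0.037, 0.999, -0.002], [-0.003, -0.002, -1.0]]
contact_force: [-2.0, -5.7, 6.0]
width: 0.0084
grip_force: 48.9
```

```bash
python3 -m handwheel '[[[0,-0.007,-0.287,0,0,0,1],[0,-0.022,-0.287,0,0,0,1],[0,-0.036,-0.285,0,0,0,1],[0,-0.05,-0.283,0,0,0,1],[0,-0.064,-0.28,0,0,0,1],[0,-0.078,-0.277,0,0,0,1],[0,-0.092,-0.272,0,0,0,1],[0,-0.106,-0.268,0,0,0,1],[0,-0.119,-0.262,0,0,0,1],[0,-0.132,-0.256,0,0,0,1],[0,0,0,0,0,0,1]]]'
```

```text
t: 21.32
tool_pos: [0.4689, 0.1983, 0.0986]
orientation: [[-0.999, -0.038, 0.003], [-0.038, 0.999, -0.0], [-0.003, -0.001, -1.0]]
contact_force: [2.5, -2.2, -3.3]
width: 0.0082
grip_force: 48.7
```

```bash
python3 -m handwheel '[[[0,-0.145,-0.249,0,0,0,1],[0,-0.158,-0.241,0,0,0,1],[0,-0.171,-0.233,0,0,0,1],[0,-0.183,-0.224,0,0,0,1],[0,0,0,0,0,0,1],[0,0,0,0,0,0,1]]]'
python3 - <<'E'
from h import *
s=read_state(); im=snap('wrist','w8'); W,K=wcam(); np.save('W8.npy',W); print(s['tool_pos'])
for c in ['wrist','scene','top']:
    if c!='wrist': snap(c,c+'8')
    spots(c,['bar','hinge','pointer_tip','specimen'])
a=cv2.resize(im[150:400,120:520,::-1],None,fx=2,fy=2,interpolation=cv2.INTER_CUBIC)
b=cv2.resize(cv2.imread('pics/scene8.png')[180:290,180:320],(0,0),fx=4,fy=4,interpolation=cv2.INTER_CUBIC)
cv2.imwrite('pics/a8.png',a);cv2.imwrite('pics/b8.png',b)
E
```

```text
t: 22.08
tool_pos: [0.4693, 0.1864, 0.1176]
orientation: [[-0.999, -0.039, 0.004], [-0.039, 0.999, 0.001], [-0.004, 0.001, -1.0]]
contact_force: [2.0, 5.4, 1.3]
width: 0.0082
grip_force: 48.9
[0.4693 0.1864 0.1176]
wrist bar [([0.4682, 0.1856, 0.1136], 0.74)]
wrist hinge [([0.4701, 0.0969, 0.041], 0.91)]
wrist pointer_tip []
wrist specimen [([0.5104, 0.0298, 0.0223], 0.93), ([0.467, 0.1865, 0.1131], 0.24)]
scene bar [([0.4693, 0.1856, 0.1213], 0.56)]
scene hinge [([0.4734, 0.0975, 0.0471], 0.64)]
scene pointer_tip [([0.5319, 0.1778, 0.1149], 0.55)]
scene specimen [([0.51, 0.0346, 0.0227], 0.5), ([0.5044, -0.4505, 0.0005], 0.44)]
top bar [([0.4712, 0.1893, 0.1182], 0.96)]
top hinge [([0.4745, 0.0966, 0.0404], 0.72)]
top pointer_tip [([0.5325, 0.1791, 0.1108], 0.43)]
top specimen [([0.5045, 0.0287, 0.02], 0.65), ([0.6007, -0.3703, -0.004], 0.59)]
```

View pics/a8.png

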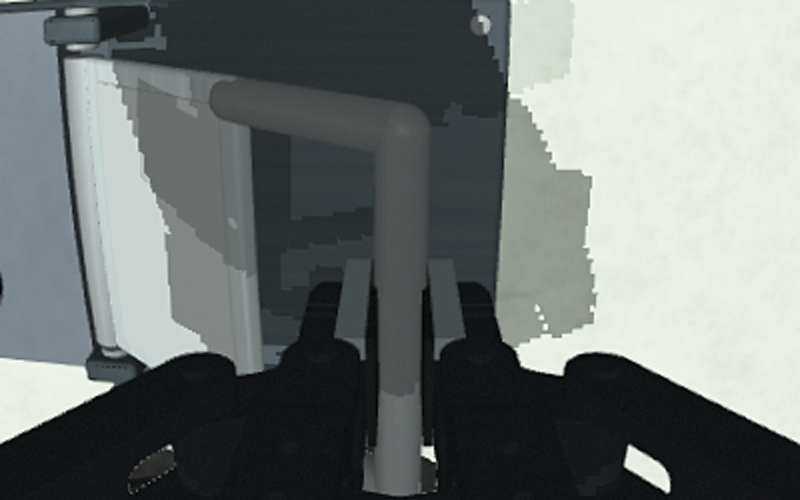

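View pics/b8.png

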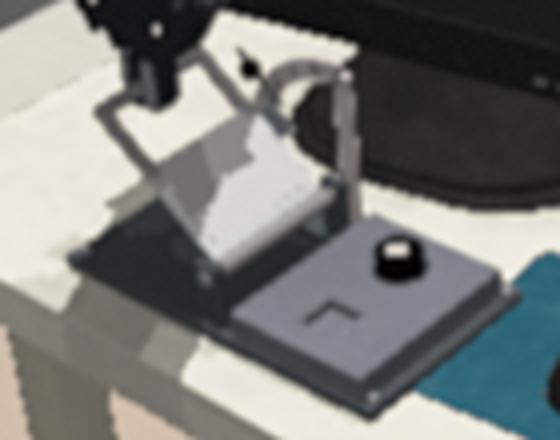

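```bash
python3 -m handwheel '[[[0,-0.03,-0.04,0,0,0,1],[0,0,0,0,0,0,1],[0,0,0,0,0,0,1],[0,0,0,0,0,0,1]]]'
python3 - <<'E'
from h import *
P=[]
for i in range(6):
    P.append(read_state()['tool_pos']); optics.capture('scene')
p=np.mean(P,0); d=p-[.4687,.2112,.0434]; c=np.hypot(d[1],d[2]); print(p,np.std(P,0),'theta',2*np.arcsin(c/.23))
# pointer from w5 and w0-style tip pixel, projected for candidate angles
W=np.load('W5.npy');K=optics.camera_model('wrist')['mtx']
yaw=.039; ex=np.array([np.cos(yaw),np.sin(yaw),0]); ey=np.array([-np.sin(yaw),np.cos(yaw),0])
for H in ([.4725,.0955,.045],[.4725,.0945,.045]):
  for th in (.62,.66,.7,.74,.78): print(th,[wproj(np.array(H)+ex*.063+r*(ey*np.cos(th)+np.array([0,0,1])*np.sin(th)),W,K) for r in (.058,.105)])
E
```

```text
t: 23.32
tool_pos: [0.4693, 0.1859, 0.1183]
orientation: [[-0.999, -0.039, 0.004], [-0.039, 0.999, 0.001], [-0.004, 0.001, -1.0]]
contact_force: [3.3, 4.4, 1.0]
width: 0.0083
grip_force: 48.9
[0.4693 0.1859 0.1183] [0. 0. 0.] theta 0.7015895306741283
0.62 [array([504.8756, 331.8416]), array([564.5733, 345.3745])]
0.66 [array([504.3135, 333.2584]), array([564.3281, 348.2151])]
0.7 [array([503.6226, 334.6642]), array([563.8503, 351.0773])]
0.74 [array([502.8014, 336.056 ]), array([563.1311, 353.9561])]
0.78 [array([501.8484, 337.4307]), array([562.1617, 356.846 ])]
0.62 [array([503.7273, 331.9084]), array([563.5432, 345.4958])]
0.66 [array([503.1556, 333.3271]), array([563.283 , 348.3422])]
0.7 [array([502.4548, 334.7348]), array([562.7893, 351.2104])]
0.74 [array([501.6233, 336.1283]), array([562.0532, 354.0952])]
0.78 [array([500.6597, 337.5046]), array([561.0658, 356.991 ])]
```

```bash
python3 -c "
from h import *; print(order.close_job())"
```

```text
the job is handed in; nothing more can be done
None
```

The specimen is in the round pocket and released, and the gripper is holding the flap steady at about 0.70 rad, against a pointer I measured at about 0.70 rad (both good to roughly 0.02 rad); I handed the job in at about 24 s, and no verdict came back.

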